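# Set the board tester's load lever to the notch for the waiting board

### The job

One circuit board lies on the black, yellow-edged bed of the tester; set the tester's lever to the notch marked in that board's colour. The lever is latched: pull its orange cross grip straight out along the lever, swing it over, then keep hold and ease the grip back, feeling for the notch, until the latch is fully home; never let the latch snap back on its spring. Leave the boards and everything else on the bench where they are.

Things in the scene. Friction and masses are not known exactly. Their poses are not given: they have to be found in the camera images.
- tester: Fixed tester: grey housing 110 (x) x 250 (y) x 45 mm high, origin at the centre of its underside on the table; its bed is on the +x side. The lever hinges about an axis parallel to the tester's x, 60 mm above the origin, and swings in the tester's y-z plane (x = 0).
- hinge (a point): Point of the lever's hinge axis in the lever's plane, 60 mm above the tester's origin; axes as the tester's. It does not move with the lever.
- plate (a point): Centre of the dark notched plate beside the lever (30 mm from point hinge along x, 10 mm thick, rim radius 108 mm). Notches 11 mm wide, 16 mm deep at lever angles of about: red stripe -0.105 rad, blue +0.244, white +0.593. The plate sits loose on its mount: all notches may lie together up to 0.113 rad either way, so feel for them. Wide parking slot, unmarked: -0.84 to -0.38 rad
- lever (a joint): Lever angle, rad: 0 is upright, positive leans towards the tester's +y; range -0.91 to +0.77. It starts in the parking slot and moves with light friction (about 2 N at the grip). An 8 mm brass latch pin on the lever locks it in a slot or notch, with about 1.5 mm play either way in a notch.
- latch (a joint): How far the orange grip is pulled out along the lever, m: 0 is fully home (pin at the bottom of a notch), about 0.014 when the pin rides on the rim between notches, stop at 0.024. A spring pulls it home with about 5 N at 0 and 10 N at 0.024.
- grip (a point): Centre of the orange cross grip at the lever's top: a cylinder 32 mm in diameter, 40 mm long along the hinge axis, with flat ends, 178 mm from the hinge axis plus the latch's travel. Its z axis points outward along the lever, its x axis along the hinge. Below it is a sleeve 20 mm thick; the room around the grip is free.
- bed (a point): Centre of the top of the bed, a black 120 x 140 mm pad with a yellow edge, 10 mm above the table, 125 mm from the tester's origin along its +x. Exactly one of the three boards lies on it (within about 20 mm of this point); the other two are on a plain grey plate elsewhere.
- board_red: Red circuit board with black and metal components, 75 x 105 mm, 4 mm thick, 18 mm over its parts; origin at the centre of its underside. Not to be moved.
- board_blue: Blue circuit board with black and metal components, 75 x 105 mm, 4 mm thick, 18 mm over its parts; origin at the centre of its underside. Not to be moved.
- board_white: White circuit board with black and metal components, 75 x 105 mm, 4 mm thick, 18 mm over its parts; origin at the centre of its underside. Not to be moved.
- bottle: Green glass bottle with blue cap, 52 mm diameter, 150 mm tall. Bystander, not to be moved.
- screwdriver: Screwdriver lying flat, 190 mm long along its x. Bystander, not to be moved.
- pliers: Pliers lying flat, 165 mm long along x, one red and one blue handle. Bystander, not to be moved.
- spool: Yellow spool standing on end, 60 mm diameter, 50 mm tall. Bystander, not to be moved.

How it is judged (in metres and radians):
At the end, for the whole second after the job is handed in: The lever stands at the notch of the colour of the board on the bed (within 0.145 rad of its nominal angle) with the latch home (pulled out less than 4 mm), at rest and released (((horizontal distance between board_red and bed below 0.06 m and value of joint lever between -0.25 and 0.04 rad) or (horizontal distance between board_blue and bed below 0.06 m and value of joint lever between 0.099 and 0.389 rad) or (horizontal distance between board_white and bed below 0.06 m and value of joint lever between 0.448 and 0.738 rad)) and value of joint latch below 0.004 m and velocity of joint lever between -0.05 and 0.05 rad/s and velocity of joint latch below 0.02 m/s); the robot touches nothing.
It fails at once if the latch snaps back on its spring (faster than 0.45 m/s) (velocity of joint latch below -0.45 m/s).
It fails at once if a circuit board is moved by more than 15 mm (distance of any of board_red, board_blue, board_white from where it was at the start of the episode above 0.015 m).
It fails at once if the bottle, screwdriver, pliers or spool is moved by more than 15 mm (distance of any of bottle, screwdriver, pliers, spool from where it was at the start of the episode above 0.015 m).
It also fails if it takes over 54 s, if anything falls off the work surface, if the arm or the gripper's body presses on something with over 40 N, if the wrist force passes 120 N, or if a joint passes its speed limit or range.

### The arm

A 7-joint arm with a two-finger parallel gripper is mounted at the origin on the work surface. World frame = base frame: x ahead of the robot, y to its left, z up, the work surface at z = 0. Lengths are in mm, angles in rad, forces in N, time in s.
With the tool pointing down it reaches from about 400 to 875 mm from the base axis. Payload 4.4 kg.
Tool frame: the origin (TCP) lies midway between the tips of the shut fingers; the grasp point (between the pads) lies 19 mm behind it; z points along the fingers, y is the line along which they close (so a half turn about z gives the same grasp; the last joint's range is limited). The gripper opens to 85 mm and grips with 20 to 120 N. Pads are 22 mm wide; open, the fingers measure 114 mm over their backs; the gripper's body (76 mm by 85 mm) begins 54 mm behind the grasp point. The pads swing forward as they close: fully open they stand 13 mm farther back than shut.
Start: joints at [1.205, 0.628, 0.038, 1.517, -0.027, 0.996, -0.02], TCP at [191.992, -621.013, 231.313] pointing down, gripper open.
Joint ranges: [-3.06, 3.06], [-0.37, 2.12], [-1.25, 1.32], [0.18, 2.47], [-1.1, 4.24], [0.23, 1.98], [-2.94, 2.94]. Speed limits (rad/s): [2.57, 2.57, 3.14, 3.14, 3.14, 3.14, 3.14].

### API

Orientations are given as [roll, pitch, yaw] about the fixed x, y, z axes, in that order (R = Rz(yaw) Ry(pitch) Rx(roll)).
In Python, from cell import ctrl gives the robot as it stands.
- The arm moves only by the shell command python3 -m crank 'ROWS' [OPENING]. ROWS is JSON, a list that holds one entry, the list of rows, each a list of 4 numbers: the shift along the tool's x, y, z normalised to -1 to 1, where 1 is 2.5 cm, then the turn about the tool's z normalised to -1 to 1, where 1 is 0.08 rad. In form: [[[dx, dy, dz, turn], ...]]. A call has 1 to 12 rows; each row shifts and turns the commanded pose from where the row before left it, along the tool's axes as they then stand; what a row does not reach is not made up. A row lasts 1/12 s, in which the tool goes at most 41.7 mm and 7.16 degrees, less where a joint would pass 70% of its speed; a pose out of reach is approached as far as the arm can. A call with a number of a shift or a turn outside -1 to 1 is refused whole. A call with a gripper value outside its range is refused whole. OPENING is the closure, from -1 (fully open) to 1 (shut), set as the call begins (- or left out, the last holds). The fingers move at their own pace and stop on an object; the grip force is fixed at half the most. Time passes only in rows, so rows that do not move let the fingers close. It gives the time, the measured TCP pose, the force, the opening and the grip force at its end, in the units of the state.
- ctrl.read_state(): the state, without advancing time (a new reading comes with each control period).
- ctrl.get_image(name): name is "side" or "top" or "wrist"; returns a dict with "img" (384x512x3 uint8, red, green, blue), "intrinsics" (3x3 intrinsics, pixels), "extrinsics" (4x4, takes a point from camera to world coordinates). Camera axes: x right, y up, looking along -z (the intrinsics and any distortion apply to the point x, -y, -z); pixel columns grow to the right and rows downward; lengths in mm; the calibration is good to about 2 mm. The wrist camera is an equidistant fisheye: a pixel r from the principal point sees the ray r / f radians off the axis. A picture is of the moment at which its call begins. There is no depth.
- ctrl.finish_job(): hands the job in; it is judged then, once.
Trained networks look in the newest picture that a camera, given by its name, has taken for a name from the list of things; names that differ only in an ending like _2 or _b are one class to them, and where a whole thing is asked for, a point or a joint stands for the part that bears it (a point fixed in the world has none). Each returns a list of dicts, best first, with "confidence" (0 to 1); they miss things now and then, are a little off and sometimes report something else, mostly with a low value. They report only what shows in the picture. A call takes as long as a camera call.
- ctrl.find_in(camera, target): "position" ([row, column] in pixels, amid what is visible of it).
- ctrl.trace(camera, target): "mask" (384x512 bool, what is visible of it) and "position" ([row, column] in pixels, amid what is visible of it).
- ctrl.place_of(camera, target): "position" ([row, column] in pixels: a listed point, or the origin of a listed thing).
The state is a dict: "clock": time; "qpos": joint angles; "qd": joint speeds; "tau": joint torques, N m; "eef_pos": TCP position; "tool_rot": TCP orientation; "force": force on the tool from outside, world axes, zero at the start; "torque": the same for the moment, N m; "width": finger opening in mm; "gripper_force": force on a finger pad.
Only numpy, scipy, OpenCV 4.12 (cv2) and the standard library are available. Lean on these libraries where they do the work, as an engineer would, in place of code of your own. Each camera call takes 0.05 s, during which the arm holds its last target. There are 200 camera calls.

## Working session

There is one attempt and no reset: what is moved stays moved. The work goes in short steps, Python scripts to look and compute and a shell command to move; the robot and the scene stay as the last step left them, time stands still between calls to the robot, and variables do not carry over. Pictures are saved under pics/ and viewed, at most 10 in all, crops included, and the job is handed in when it is done.

```bash
mkdir -p pics; ls
python3 - <<'E'
from cell import ctrl
import cv2,numpy as np
s=ctrl.read_state();print({k:np.round(v,3).tolist() for k,v in s.items()})
ims=[]
for c in ["side","top"]:
    d=ctrl.get_image(c);cv2.imwrite(f"pics/{c}0.png",d["img"][:,:,::-1])
    np.savez(f"{c}.npz",K=d["intrinsics"],E=d["extrinsics"]);print(c,d["intrinsics"].tolist(),np.round(d["extrinsics"],3).tolist(),[k for k in d])
    for t in ["tester","hinge","plate","grip","bed","board_red","board_blue","board_white"]:
        print(c,t,[(np.round(r["position"],1).tolist(),round(r["confidence"],2)) for r in ctrl.place_of(c,t)[:2]])
E
```

```text
pics
{'clock': 0.0, 'qpos': [1.205, 0.629, 0.038, 1.518, -0.027, 0.996, -0.02], 'qd': [0.0, 0.001, 0.0, 0.001, 0.002, 0.001, -0.001], 'tau': [-0.0, -56.34, 1.226, -19.345, 0.011, 0.011, -0.0], 'eef_pos': [191.858, -620.389, 230.385], 'tool_rot': [-3.14, -0.0, 0.3], 'force': [0.035, 0.598, 0.432], 'torque': [0.009, 0.022, 0.031], 'gripper_force': 0.0, 'width': 85.118}
side [[428.92326631624724, 0.0, 248.03853367488514], [0.0, 428.92326631624724, 193.93510688654035], [0.0, 0.0, 1.0]] [[-0.9, 0.242, -0.362, 16.556], [-0.436, -0.496, 0.751, 1045.807], [0.002, 0.834, 0.552, 897.672], [0.0, 0.0, 0.0, 1.0]] ['img', 'intrinsics', 'extrinsics']
side tester [([224.1, 250.7], 0.73), ([173.6, 231.7], 0.41)]
side hinge [([212.2, 249.9], 0.95)]
side plate [([208.0, 245.6], 0.69)]
side grip [([161.1, 286.2], 0.63), ([156.8, 261.6], 0.52)]
side bed [([218.1, 216.6], 0.68)]
side board_red [([319.9, 166.9], 0.81)]
side board_blue [([282.1, 201.0], 0.91)]
side board_white [([218.7, 213.4], 0.77), ([176.3, 312.4], 0.37)]
top [[421.9758868569845, 0.0, 254.36249662047737], [0.0, 421.9758868569845, 191.59714949083562], [0.0, 0.0, 1.0]] [[-0.03, 0.986, -0.163, 299.332], [-0.999, -0.032, -0.014, -1.935], [-0.019, 0.163, 0.986, 1394.147], [0.0, 0.0, 0.0, 1.0]] ['img', 'intrinsics', 'extrinsics']
top tester [([194.6, 264.2], 0.72), ([192.9, 167.3], 0.25)]
top hinge [([193.2, 262.1], 0.97)]
top plate [([180.6, 262.0], 0.69)]
top grip [([176.9, 305.4], 0.83)]
top bed [([160.1, 257.9], 0.64)]
top board_red [([193.1, 125.1], 0.56)]
top board_blue [([193.5, 166.8], 0.93)]
top board_white [([158.0, 253.2], 0.56)]
```

View pics/side0.png

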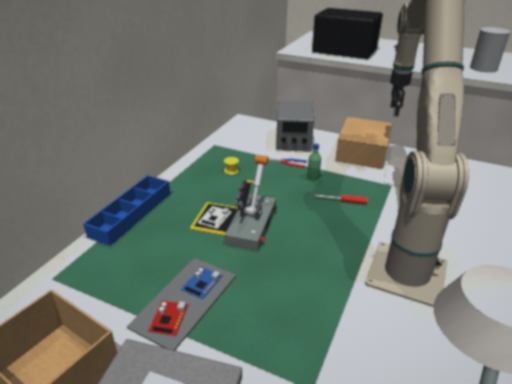

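View pics/top0.png

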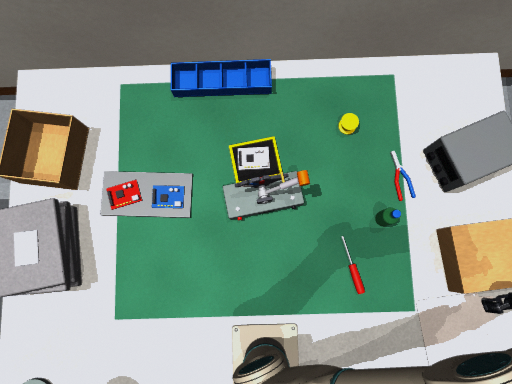

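```bash
cat > h.py <<'E'
import numpy as np
from scipy.optimize import least_squares
from scipy.spatial.transform import Rotation as Rn
C={c:np.load(f"{c}.npz") for c in("side","top")}
def proj(c,P):
    K,E=C[c]["K"],C[c]["E"];p=(np.asarray(P,float)-E[:3,3])@E[:3,:3]
    return np.array([K[1,2]+K[1,1]*p[1]/p[2], K[0,2]-K[0,0]*p[0]/p[2]]) if 0 else np.array([K[1,2]-K[1,1]*p[1]/(-p[2]), K[0,2]+K[0,0]*p[0]/(-p[2])])
def tri(obs):
    return least_squares(lambda P:np.concatenate([proj(c,P)-q for c,q in obs]),[500,0,100])
def onz(c,q,z):
    return least_squares(lambda P:proj(c,[P[0],P[1],z])-q,[500,0]).x
E
python3 - <<'E'
from h import *
o={"hinge":([212.2,249.9],[193.2,262.1]),"tester":([224.1,250.7],[194.6,264.2]),"plate":([208,245.6],[180.6,262]),"grip":([161.1,286.2],[176.9,305.4]),"grip2":([156.8,261.6],[176.9,305.4]),"bed":([218.1,216.6],[160.1,257.9]),"white":([218.7,213.4],[158,253.2])}
for k,(a,b) in o.items():
    r=tri([("side",a),("top",b)]);print(k,r.x.round(1),r.fun.round(1))
E
```

```text
hinge [516.5  -7.5  52.9] [ 0.1  0.3 -0.3 -0.1]
tester [518.8 -15.2  -2.9] [-0.  -0.2  0.2  0.1]
plate [546.6 -11.8  60.8] [-0.6 -2.9  2.6  1. ]
grip [ 501.7 -144.5  193.7] [ -2.6 -14.5  11.7   4.3]
grip2 [ 535.3 -133.6  197.8] [-0.  -0.2  0.1  0. ]
bed [640.7   2.9  -5.5] [ 0.1  0.4 -0.4 -0.1]
white [645.9  18.2   0.8] [ 0.   0.1 -0.  -0. ]
```

White board is on the bed: bed at side (218,216), top (160,257). Boards blue and red are on the grey plate at the left, and the lever leans to world -y, with the orange grip at top (177,305), side (158,262). Next I'll fit the tester pose.

Run:
```python
from h import *
from cell import ctrl
import cv2
obs=[]
for c in("side","top"):
    im=ctrl.get_image(c)["img"];hsv=cv2.cvtColor(im,cv2.COLOR_RGB2HSV)
    y=cv2.inRange(hsv,(22,120,120),(35,255,255)); ctr=(218,216) if c=="side" else (160,257)
    m=np.zeros_like(y);m[ctr[0]-40:ctr[0]+40,ctr[1]-45:ctr[1]+45]=255
    p=np.argwhere(y&m); q=np.array([onz(c,a,10) for a in p[::3]])
    r=cv2.minAreaRect(q.astype(np.float32));print(c,"bed",r)
    o=cv2.inRange(hsv,(5,150,120),(18,255,255));gc=(159,262) if c=="side" else (177,304)
    m[:]=0;m[gc[0]-18:gc[0]+18,gc[1]-18:gc[1]+18]=255;p=np.argwhere(o&m);rr=cv2.minAreaRect(p.astype(np.float32));print(c,"orange",len(p),p.mean(0),rr)
    obs.append((c,p.mean(0)))
    for t in("grip",): print([(x["position"],round(x["confidence"],2),x["mask"].sum()) for x in ctrl.trace(c,t)[:2]])
r=tri(obs);print("grip",r.x,r.fun)
def f(v):
    x,y,a,th=v;X=np.array([np.cos(a),np.sin(a),0]);Y=np.array([-np.sin(a),np.cos(a),0]);O=np.array([x,y,0]);Z=np.array([0,0,1])
    H=O+60*Z;pts={"hinge":H,"tester":O,"bed":O+125*X+10*Z,"grip":H+178*(np.sin(th)*Y+np.cos(th)*Z)}
    ob={"hinge":([212.2,249.9],[193.2,262.1]),"tester":([224.1,250.7],[194.6,264.2]),"bed":([218.1,216.6],[160.1,257.9]),"grip":(obs[0][1],obs[1][1])}
    return np.concatenate([proj(c,pts[k])-ob[k][i] for k in pts for i,c in enumerate(("side","top"))])
s=least_squares(f,[517,-12,.14,-.7],loss="soft_l1");print(s.x,f(s.x).round(1).reshape(-1,4))
```

```text
side bed ((657.548583984375, -69.35685729980469), (120.40907287597656, 348.8284912109375), 9.659436225891113)
side orange 66 [159.21212121 260.89393939] ((159.0, 261.0), (10.0, 6.0), 90.0)
[([165.2, 259.9], 0.79, np.int64(291))]
top bed ((629.3372192382812, 10.329460144042969), (156.27951049804688, 158.89295959472656), 9.230569839477539)
top orange 122 [177.06557377 302.92622951] ((177.09999084472656, 302.8000183105469), (13.775084495544434, 10.412663459777832), 12.52880859375)
[([178.5, 298.8], 0.67, np.int64(331))]
grip [ 535.7193025  -127.31241771  191.67552758] [-0.07192329 -0.3698386   0.3003491   0.11350924]
[ 5.15591925e+02 -1.01859523e+01  1.62660978e-01 -7.28990776e-01] [[-2.   0.9 -0.4  0.7]
 [ 0.3  0.   1.1 -1.4]
 [-2.2 -0.3 -0.9 -2.3]
 [-0.3 -0.1  0.5  0.1]]
```

```bash
python3 -m crank '[[[0,0,-0.5,-1],[0,0,-0.5,-1],[0,0,-0.5,-1],[0,0,-0.5,-1],[0,0,-0.5,-1],[0,0,-0.5,-1],[0,0,0,-1],[0,0,0,-1],[0,0,0,-1],[0,0,0,-1],[0,0,0,-1],[0,0,0,-1]]]' -1; python3 -m crank '[[[0,0,0,-1],[0,0,0,-1],[0,0,0,-1],[0,0,0,-1],[0,0,0,-1],[0,0,0,-0.5],[0,0,0,0]]]'
```

```text
clock: 2.1
eef_pos: [191.9, -621.0, 306.3]
tool_rot: [-3.142, 0.0, 1.264]
force: [-0.2, -0.5, 0.2]
width: 85.6
gripper_force: 0.0
clock: 2.68
eef_pos: [191.8, -621.0, 306.2]
tool_rot: [3.141, -0.0, 1.701]
force: [0.1, -0.4, 0.1]
width: 85.2
gripper_force: 0.0
```

```bash
python3 -m crank '[[[0,0,0,-0.4],[0.86,0.84,0,0],[0.86,0.84,0,0],[0.86,0.84,0,0],[0.86,0.84,0,0],[0.86,0.84,0,0],[0.86,0.84,0,0],[0.86,0.84,0,0],[0.86,0.84,0,0],[0.86,0.84,0,0],[0.86,0.84,0,0]]]'; python3 -m crank '[[[0.86,0.84,0,0],[0.86,0.84,0,0],[0.86,0.84,0,0],[0.86,0.84,0,0],[0.86,0.84,0,0],[0.86,0.84,0,0],[0.86,0.84,0,0],[0.86,0.84,0,0],[0.86,0.84,0,0],[0.86,0.84,0,0],[0,0,0,0],[0,0,0,0]]]'
python3 - <<'E'
from cell import ctrl
import cv2,numpy as np
d=ctrl.get_image("wrist");cv2.imwrite("pics/w0.png",d["img"][:,:,::-1])
s=ctrl.read_state();print(s["eef_pos"],s["tool_rot"],s["qpos"])
K,E=d["intrinsics"],d["extrinsics"];print(K.tolist(),E.round(3).tolist())
for t in("grip","hinge"):
  for r in ctrl.place_of("wrist",t)[:2]:
    u=(np.array(r["position"])-[K[1,2],K[0,2]])/[K[1,1],K[0,0]];th=np.hypot(*u);k=np.sin(th)/th
    v=E[:3,:3]@np.array([u[1]*k,-u[0]*k,-np.cos(th)]);z=193 if t=="grip" else 60
    print(t,r["position"],r["confidence"],E[:3,3]+v*(z-E[2,3])/v[2])
E
```

```text
clock: 3.6
eef_pos: [365.4, -373.9, 306.5]
tool_rot: [3.141, 0.0, 1.73]
force: [0.1, -0.8, -0.6]
width: 85.1
gripper_force: 0.0
clock: 4.6
eef_pos: [538.4, -127.2, 306.3]
tool_rot: [3.141, -0.001, 1.735]
force: [0.3, -0.8, 0.3]
width: 85.2
gripper_force: 0.0
[ 537.60386905 -129.07649971  306.21273735] [-3.14112915e+00  3.95040367e-04  1.73201332e+00] [ 0.4933902   0.43870065 -0.45673109  1.68213116  0.21563264  1.07117805
  0.13141761]
[[297.3186396354542, 0.0, 252.66446970544848], [0.0, 297.3186396354542, 189.59713756875487], [0.0, 0.0, 1.0]] [[0.987, -0.158, -0.045, 527.455], [0.164, 0.95, 0.267, -59.097], [0.0, -0.27, 0.963, 448.988], [0.0, 0.0, 0.0, 1.0]]
grip [184.7, 246.8] 0.65 [ 533.40481373 -126.38792398  193.        ]
hinge [74.8, 250.1] 0.6 [517.1328561  -16.32247607  60.        ]
```

View pics/w0.png

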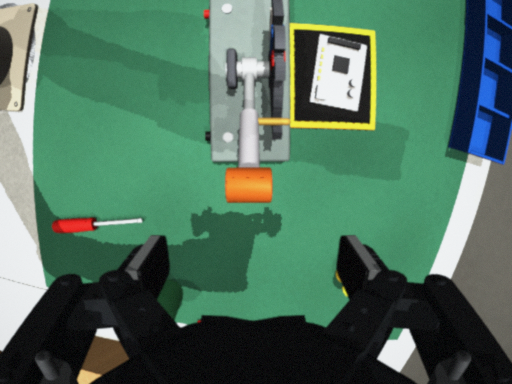

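Grip at wrist (185,248), square between the open fingers (mid column ~253); lever, plate and white board as expected. Descend and grasp the flat ends.

```bash
python3 -m crank '[[[0.05,-0.07,0.8,0],[0,0,0.8,0],[0,0,0.8,0],[0,0,0.8,0],[0,0,0.8,0],[0,0,0.8,0],[0,0,0.64,0],[0,0,0,0]]]'; python3 -m crank '[[[0,0,0,0],[0,0,0,0],[0,0,0,0],[0,0,0,0],[0,0,0,0],[0,0,0,0],[0,0,0,0],[0,0,0,0]]]' 1
python3 - <<'E'
from cell import ctrl
import cv2
ctrl.get_image("wrist");d=ctrl.get_image("wrist");cv2.imwrite("pics/w1.png",d["img"][:,:,::-1])
print(ctrl.read_state())
E
```

```text
clock: 5.42
eef_pos: [532.8, -129.8, 167.5]
tool_rot: [-3.135, -0.001, 1.729]
force: [-0.0, 0.1, -0.7]
width: 85.7
gripper_force: 0.0
clock: 6.08
eef_pos: [535.5, -129.5, 171.4]
tool_rot: [-3.142, 0.002, 1.731]
force: [-3.1, -2.5, 6.6]
width: 39.4
gripper_force: 61.7
{'clock': 6.1833, 'qpos': array([ 0.44677527,  0.58883107, -0.39688608,  1.8524396 ,  0.31894863,
        0.76245424,  0.03778573]), 'qd': array([ 0.00172105,  0.00108777, -0.00090389, -0.00024656,  0.00026877,
       -0.00172124,  0.00071803]), 'tau': array([ -1.73639763, -45.56591392,  -5.22743359, -15.2373004 ,
        -0.51506728,  -1.0500798 ,  -0.27505609]), 'eef_pos': array([ 535.43677643, -129.4824697 ,  171.42387788]), 'tool_rot': array([-3.14148405e+00,  1.98590260e-03,  1.73149639e+00]), 'force': array([-4.03113285, -2.50197492,  5.72600776]), 'torque': array([-0.29414893,  0.4627199 ,  0.25902257]), 'gripper_force': 61.7420893907547, 'width': 38.87138085311636}
```

View pics/w1.png

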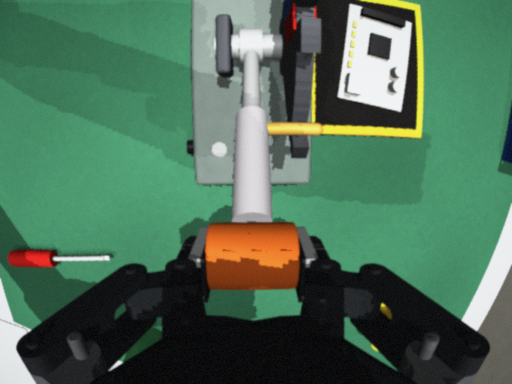

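Held with 62 N, width 39 mm; the grip (255,253) sits between the pads. Pull out 20 mm along the lever.

```bash
python3 -m crank '[[[-0.1,0,-0.12,0],[-0.1,0,-0.12,0],[-0.1,0,-0.12,0],[-0.1,0,-0.12,0],[-0.1,0,-0.12,0],[0,0,0,0],[0,0,0,0]]]'
python3 - <<'E'
from cell import ctrl
import numpy as np
s=ctrl.read_state();print(s["eef_pos"],s["force"],s["torque"],s["width"])
E
```

```text
clock: 6.77
eef_pos: [537.3, -140.2, 185.0]
tool_rot: [-3.141, -0.001, 1.732]
force: [-2.9, 3.0, -8.0]
width: 39.3
gripper_force: 61.4
[ 537.26317815 -140.24399179  185.01041621] [-2.93180734  3.01042721 -8.04155586] [ 0.50153322 -0.25683833  0.09292265] 39.31583195058777
```

```bash
cat > arc.py <<'E'
import sys,numpy as np
a,b,n,r0,r1=map(float,sys.argv[1:6]);n=int(n)
th=np.linspace(a,b,n+1);r=np.linspace(r0,r1,n+1)
d=np.diff(np.c_[r*np.sin(th),-r*np.cos(th)],axis=0)/25
print(d.round(2).tolist(), (d.round(2).sum(0)*25))
E
python3 arc.py -.729 -.15 8 195.4 198; python3 arc.py -.15 .42 8 198 198
```

```text
[[0.43, -0.37], [0.45, -0.34], [0.48, -0.31], [0.5, -0.27], [0.52, -0.24], [0.54, -0.2], [0.55, -0.16], [0.56, -0.12]] [100.75 -50.25]
[[0.56, -0.06], [0.56, -0.02], [0.56, 0.02], [0.56, 0.06], [0.56, 0.1], [0.55, 0.14], [0.54, 0.17], [0.52, 0.21]] [110.25  15.5 ]
```

```bash
python3 -m crank '[[[0.43,0,-0.37,0],[0.45,0,-0.34,0],[0.48,0,-0.31,0],[0.5,0,-0.27,0],[0,0,0,0],[0,0,0,0],[0,0,0,0]]]'
python3 - <<'E'
from cell import ctrl
for i in range(4):
    ctrl.get_image("top");s=ctrl.read_state();print(s["eef_pos"].round(1),s["force"].round(1),s["torque"].round(2))
E
```

```text
clock: 7.35
eef_pos: [529.1, -92.5, 217.9]
tool_rot: [-3.14, -0.002, 1.733]
force: [-4.7, 3.7, -8.5]
width: 39.4
gripper_force: 62.0
[529.1 -92.5 217.8] [-4.9  4.4 -8.3] [0.72 0.68 0.39]
[529.1 -92.5 217.7] [-4.6  3.4 -8.3] [0.73 0.71 0.38]
[529.1 -92.5 217.6] [-5.   4.5 -8.8] [0.7  0.68 0.41]
[529.1 -92.5 217.6] [-4.5  3.4 -7.1] [0.72 0.69 0.45]
```

```bash
python3 -m crank '[[[0.52,0,-0.24,0],[0.54,0,-0.2,0],[0.55,0,-0.16,0],[0.56,0,-0.12,0],[0,0,0,0],[0,0,0,0]]]';  python3 - <<'E'
from cell import ctrl
for i in range(3):
    ctrl.get_image("side");s=ctrl.read_state();print(s["eef_pos"].round(1),s["force"].round(1),s["torque"].round(2))
E
```

```text
clock: 8.05
eef_pos: [519.8, -38.5, 236.2]
tool_rot: [-3.14, -0.001, 1.734]
force: [-6.8, 1.0, -10.3]
width: 39.3
gripper_force: 61.6
[519.9 -38.6 236.1] [-5.4 -0.2 -9.7] [-0.07  0.82  0.4 ]
[519.9 -38.6 236. ] [ -5.7   0.5 -10.5] [-0.14  0.82  0.43]
[519.9 -38.6 236. ] [-5.3  0.4 -9.6] [-0.11  0.86  0.37]
```

```bash
python3 -m crank '[[[0.56,-0.01,-0.02,0],[0.56,-0.01,-0.02,0],[0.56,-0.01,0.02,0],[0.56,-0.01,0.06,0],[0,0,0,0],[0,0,0,0]]]'; python3 -m crank '[[[0.56,-0.01,0.1,0],[0.55,-0.01,0.14,0],[0.54,0,0.17,0],[0.52,0,0.21,0],[0,0,0,0],[0,0,0,0]]]';  python3 - <<'E'
from cell import ctrl
for i in range(3):
    d=ctrl.get_image("side");s=ctrl.read_state();print(s["eef_pos"].round(1),s["force"].round(1),s["torque"].round(2))
import cv2
im=d["img"][90:260,170:350,::-1];cv2.imwrite("pics/s1.png",cv2.resize(im,None,fx=3,fy=3,interpolation=2))
E
```

```text
clock: 8.7
eef_pos: [510.5, 15.7, 235.0]
tool_rot: [-3.14, -0.001, 1.734]
force: [-4.3, -0.2, -9.1]
width: 39.2
gripper_force: 61.3
clock: 9.2
eef_pos: [501.7, 66.7, 219.3]
tool_rot: [-3.14, 0.001, 1.731]
force: [-4.3, -4.0, -7.5]
width: 39.1
gripper_force: 61.1
[501.7  66.6 219.3] [-5.3 -3.6 -8.1] [-1.02  0.88  0.16]
[501.7  66.5 219.3] [-3.9 -4.3 -7.9] [-1.03  0.81  0.19]
[501.7  66.5 219.2] [-4.6 -4.1 -8.5] [-1.03  0.85  0.24]
```

View pics/s1.png

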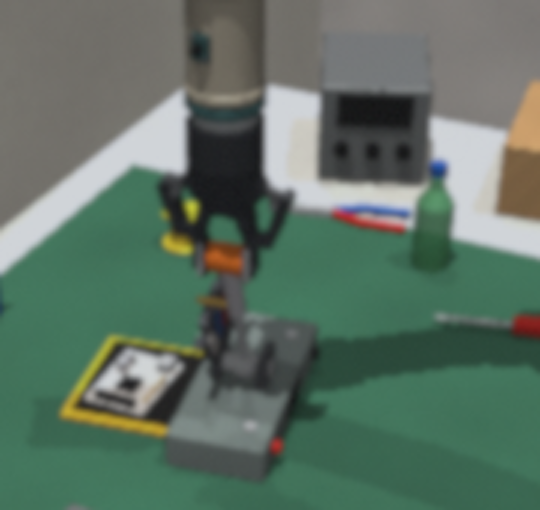

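The lever now leans past upright (grip at crop (258,225)), still held. Easing onto the rim.

```bash
cat > st.py <<'E'
from cell import ctrl
import numpy as np
for i in range(2): ctrl.get_image("top")
s=ctrl.read_state();p=s["eef_pos"];f=s["force"];Y=np.array([-.162,.987])
u=(p[:2]-[515.6,-10.2])@Y+1.8;z=p[2]+20.7-60;th=np.arctan2(u,z)
fu=f[:2]@Y;print("th %.3f latch %.1f  Frad %.1f Ftan %.1f Fx %.1f clock %.1f w %.1f"%(th,np.hypot(u,z)-178,fu*np.sin(th)+f[2]*np.cos(th),fu*np.cos(th)-f[2]*np.sin(th),f[:2]@[.987,.162],s["clock"],s["width"]),p.round(1))
E
python3 st.py
python3 -m crank '[[[-0.016,0,0.037,0],[-0.016,0,0.037,0],[-0.016,0,0.037,0],[0,0,0,0],[0,0,0,0]]]' |grep force; python3 st.py
python3 -m crank '[[[-0.016,0,0.037,0],[-0.016,0,0.037,0],[0,0,0,0],[0,0,0,0]]]'|grep force; python3 st.py
```

```text
th 0.417 latch 18.9  Frad -7.9 Ftan 1.1 Fx -4.3 clock 9.4 w 39.1 [501.7  66.5 219.3]
force: [-5.6, -5.6, -1.2]
gripper_force: 62.1
th 0.414 latch 16.5  Frad -2.8 Ftan -3.4 Fx -6.0 clock 10.0 w 39.3 [502.   65.1 217.3]
force: [-5.4, -5.6, 0.7]
gripper_force: 62.2
th 0.413 latch 14.5  Frad -0.6 Ftan -3.7 Fx -7.6 clock 10.4 w 39.1 [502.1  64.1 215.6]
```

```bash
python3 -m crank '[[[-0.008,0,0.037,0],[-0.008,0,0.037,0],[0,0,0,0],[0,0,0,0]]]'|grep force; python3 st.py
```

```text
force: [-5.7, -7.1, 0.9]
gripper_force: 62.4
th 0.413 latch 12.6  Frad -0.0 Ftan -4.4 Fx -7.5 clock 10.8 w 39.5 [502.3  63.3 213.9]
```

Run:
```python
from cell import ctrl
import cv2,numpy as np
d=ctrl.get_image("wrist");cv2.imwrite("pics/w2.png",d["img"][:,:,::-1])
for n in("w1","w2"):
    h=cv2.cvtColor(cv2.imread(f"pics/{n}.png"),cv2.COLOR_BGR2HSV);o=cv2.inRange(h,(5,150,60),(18,255,255));o[:180]=0;o[320:]=0;o[:,:190]=0;o[:,320:]=0
    p=np.argwhere(o);print(n,len(p),np.percentile(p,[1,50,99],axis=0).tolist(),p.mean(0))
a=[x["position"] for x in ctrl.place_of("wrist","grip")[:1]];print(a)
```

```text
w1 6120 [[223.0, 206.0], [256.0, 252.0], [288.0, 298.0]] [255.74248366 251.97303922]
w2 5549 [[240.0, 209.0], [271.0, 252.0], [302.0, 295.0]] [270.79563885 252.26419175]
[[273.4, 253.7]]
```

View pics/w2.png

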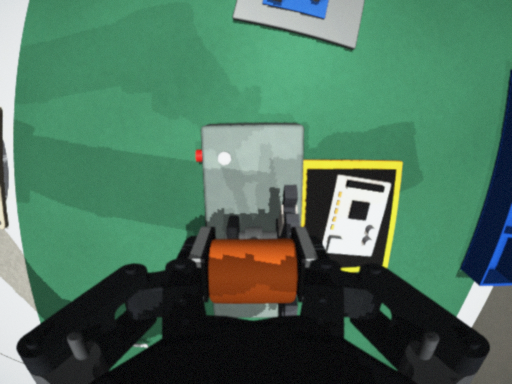

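The grip (271,252) has slid in the pads by about 15 px since the grasp, so I need its real position before going on.

```bash
cat > loc.py <<'E'
from h import *
from cell import ctrl
import cv2
def wray(px,E,K):
    u=(np.array(px)-[K[1,2],K[0,2]])/[K[1,1],K[0,0]];t=np.hypot(*u);k=np.sin(t)/t
    return E[:3,:3]@np.array([u[1]*k,-u[0]*k,-np.cos(t)])
Y=np.array([-.162,.987])
def orange(im,box=None):
    h=cv2.cvtColor(im,cv2.COLOR_RGB2HSV);o=cv2.inRange(h,(5,150,60),(18,255,255))
    m=np.zeros_like(o);m[box[0]:box[1],box[2]:box[3]]=255;o&=m
    n,l,s,c=cv2.connectedComponentsWithStats(o);i=1+np.argmax(s[1:,4]);return c[i][::-1],s[i]
w=ctrl.get_image("wrist");pw,sw=orange(w["img"],(180,330,190,320))
ps,ss=orange(ctrl.get_image("side")["img"],(120,220,200,300))
print("wrist",pw,sw,"side",ps,ss)
d=wray(pw,w["extrinsics"],w["intrinsics"]);O=w["extrinsics"][:3,3]
s=ctrl.read_state()
# unknown depth along the wrist ray; match side row/col; grip in lever plane
r=least_squares(lambda t:proj("side",O+t*d)-ps,[135]);G=O+r.x[0]*d
u=(G[:2]-[515.6,-10.2])@Y;z=G[2]-60
tu=(s["eef_pos"][:2]-[515.6,-10.2])@Y
print("G",G.round(1),"res",r.fun.round(1),"depth",r.x,"u %.1f z %.1f th %.3f latch %.1f"%(u,z,np.arctan2(u,z),np.hypot(u,z)-178),"in hand u %.1f z %.1f"%(u-tu,G[2]-s["eef_pos"][2]))
E
python3 loc.py
python3 - <<'E'
import sys;sys.path.insert(0,'.')
import numpy as np
from h import *
# same ray check at w1: hand-fixed camera, depth when in-hand z known ~21
E
python3 - <<'E'
from cell import ctrl
import cv2
d=ctrl.get_image("side");im=d["img"][120:220,190:310,::-1];cv2.imwrite("pics/s2.png",cv2.resize(im,None,fx=6,fy=6,interpolation=2))
E
```

```text
wrist [270.80601585 252.28242075] [ 208  239   90   65 5552] side [176.53535354 244.35353535] [239 172  12  10  99]
G [503.5  56.6 232. ] res [-0.3  0.8] depth [145.81054383] u 67.9 z 172.0 th 0.376 latch 6.9 in hand u -6.8 z 18.1
```

View pics/s2.png

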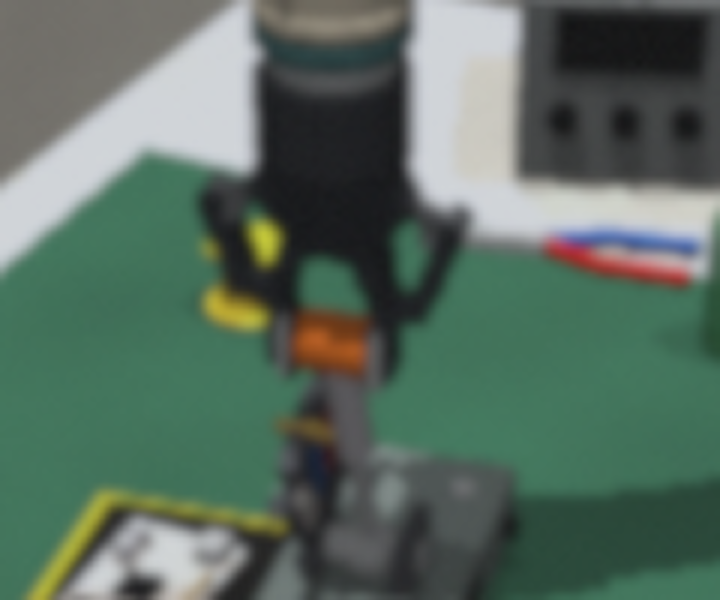

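```bash
python3 -m crank '[[[0.03,0,-0.08,0],[0.03,0,-0.08,0],[0.03,0,-0.08,0],[0.03,0,-0.08,0],[0,0,0,0],[0,0,0,0]]]'|grep force; python3 st.py; python3 loc.py
```

```text
force: [-4.2, -4.9, -7.9]
gripper_force: 62.0
th 0.413 latch 20.2  Frad -8.2 Ftan -1.9 Fx -4.3 clock 11.7 w 39.3 [501.8  66.3 220.8]
wrist [270.90566378 252.2768759 ] [ 208  239   90   65 5544] side [174.95698925 243.95698925] [238 171  12   9  93]
G [503.   59.9 239.5] res [-0.3  0.9] depth [145.18969827] u 71.2 z 179.5 th 0.378 latch 15.1 in hand u -6.6 z 18.7
```

```bash
python3 -m crank '[[[0.023,0,-0.056,0],[0.023,0,-0.056,0],[0.023,0,-0.056,0],[0,0,0,0],[0,0,0,0]]]'|grep force; python3 st.py;python3 -m crank '[[[0.023,0,-0.056,0],[0,0,0,0],[0,0,0,0]]]'|grep force; python3 st.py;python3 -m crank '[[[0.023,0,-0.056,0],[0,0,0,0],[0,0,0,0]]]'|grep force; python3 st.py
```

```text
force: [-3.6, -6.6, -8.9]
gripper_force: 61.9
th 0.412 latch 24.6  Frad -9.7 Ftan -0.9 Fx -4.0 clock 12.3 w 39.4 [501.5  67.9 224.9]
force: [-3.3, -5.5, -9.4]
gripper_force: 61.9
th 0.412 latch 26.0  Frad -8.9 Ftan -0.6 Fx -3.8 clock 12.7 w 39.3 [501.4  68.4 226.3]
force: [-3.5, -4.4, -9.5]
gripper_force: 61.9
th 0.412 latch 27.5  Frad -11.1 Ftan -0.7 Fx -3.8 clock 13.0 w 39.2 [501.3  69.  227.6]
```

```bash
python3 -m crank '[[[0.023,0,-0.056,0],[0,0,0,0],[0,0,0,0]]]'|grep force; python3 st.py;python3 -m crank '[[[0.023,0,-0.056,0],[0,0,0,0],[0,0,0,0]]]'|grep force; python3 st.py; python3 loc.py
```

```text
force: [-2.7, -5.6, -9.6]
gripper_force: 61.8
th 0.412 latch 29.0  Frad -10.8 Ftan -1.2 Fx -4.6 clock 13.3 w 39.0 [501.2  69.5 229. ]
force: [-2.9, -6.1, -9.5]
gripper_force: 62.4
th 0.411 latch 30.4  Frad -11.0 Ftan -0.6 Fx -4.3 clock 13.7 w 39.1 [501.1  70.  230.3]
wrist [270.92678507 252.24737224] [ 208  239   90   65 5518] side [172.95876289 243.71134021] [238 169  12   9  97]
G [502.4  63.1 248.2] res [-0.3  0.8] depth [146.1405764] u 74.5 z 188.2 th 0.377 latch 24.4 in hand u -7.1 z 17.9
```

```bash
python3 -m crank '[[[0.023,0,-0.056,0],[0,0,0,0],[0,0,0,0]]]'|grep force; python3 st.py;python3 -m crank '[[[0.023,0,-0.056,0],[0,0,0,0],[0,0,0,0]]]'|grep force; python3 st.py
```

```text
force: [-0.1, -7.7, -17.7]
gripper_force: 64.8
th 0.409 latch 30.6  Frad -18.7 Ftan 1.0 Fx -2.2 clock 14.2 w 39.1 [501.1  69.7 230.7]
force: [2.3, -9.6, -26.3]
gripper_force: 65.7
th 0.407 latch 30.7  Frad -28.0 Ftan 1.9 Fx 0.1 clock 14.5 w 38.8 [501.1  69.2 231. ]
```

The stop calibrates it: the pin had dropped about 8 mm into the blue notch at ≈0.37, so the plate offset is about +0.11 and white should be near 0.71. The pin is out again now, so next I swing on to ≈0.70.

```bash
python3 arc.py .385 .70 7 200 200.5
python3 -m crank '[[[-0.03,0,0.075,0],[-0.03,0,0.075,0],[0,0,0,0]]]'|grep force; python3 st.py
```

```text
[[0.33, 0.14], [0.33, 0.15], [0.32, 0.17], [0.31, 0.18], [0.3, 0.2], [0.29, 0.21], [0.28, 0.22]] [54.   31.75]
force: [-3.2, -5.8, -9.3]
gripper_force: 67.9
th 0.411 latch 29.3  Frad -10.8 Ftan -1.6 Fx -5.2 clock 14.8 w 39.2 [501.2  69.6 229.3]
```

```bash
python3 -m crank '[[[0.33,-0.01,0.14,0],[0.33,-0.01,0.15,0],[0.32,0,0.17,0],[0.31,0,0.18,0],[0,0,0,0],[0,0,0,0]]]'|grep force; python3 st.py; python3 loc.py
python3 -m crank '[[[0.3,0,0.2,0],[0.29,0,0.21,0],[0.28,0,0.22,0],[0,0,0,0],[0,0,0,0]]]'|grep force; python3 st.py; python3 loc.py
```

```text
force: [-2.9, -5.9, -9.7]
gripper_force: 66.6
th 0.584 latch 30.7  Frad -10.2 Ftan 0.8 Fx -3.5 clock 15.4 w 39.2 [495.7 101.3 213.4]
wrist [275.325573   252.38260242] [ 208  243   90   65 5541] side [182.7 240.6] [235 178  12  10 100]
G [497.3  92.6 232.5] res [-0.4  1. ] depth [146.05978176] u 104.4 z 172.5 th 0.544 latch 23.7 in hand u -8.8 z 19.0
force: [-1.9, -7.2, -7.6]
gripper_force: 66.0
th 0.710 latch 30.9  Frad -10.6 Ftan 0.7 Fx -4.5 clock 16.1 w 38.8 [492.2 122.  197.7]
wrist [278.73085973 252.14986425] [ 208  247   90   65 5525] side [190.22330097 238.41747573] [233 186  13  10 103]
G [493.8 113.1 219.6] res [-0.5  1.2] depth [143.82029147] u 125.3 z 159.6 th 0.665 latch 24.9 in hand u -9.0 z 21.8
```

```bash
python3 -m crank '[[[0.11,0,0.09,0],[0.11,0,0.09,0],[0,0,0,0],[0,0,0,0]]]'|grep force; python3 st.py; python3 loc.py
python3 -m crank '[[[-0.026,0,0.03,0],[-0.026,0,0.03,0],[-0.026,0,0.03,0],[-0.026,0,0.03,0],[-0.026,0,0.03,0],[-0.026,0,0.03,0],[0,0,0,0],[0,0,0,0]]]'|grep force; python3 st.py; python3 loc.py
```

```text
force: [-2.8, -8.4, -7.1]
gripper_force: 66.0
th 0.741 latch 30.8  Frad -10.0 Ftan -0.4 Fx -3.4 clock 16.6 w 38.9 [491.4 126.9 193.3]
wrist [279.78980776 252.22669568] [ 208  248   90   65 5514] side [192.38679245 238.30188679] [233 188  12  10 106]
G [493.2 116.7 214. ] res [-0.4  1. ] depth [145.59974395] u 128.8 z 154.0 th 0.697 latch 22.8 in hand u -10.4 z 20.7
force: [-3.5, -8.1, -6.0]
gripper_force: 66.0
th 0.743 latch 25.2  Frad -9.1 Ftan -0.8 Fx -5.0 clock 17.5 w 39.1 [492.  123.3 189. ]
wrist [279.82506338 252.19739225] [ 208  248   90   65 5522] side [193.19266055 238.39449541] [233 189  12  10 109]
G [493.8 112.8 209.2] res [-0.6  1.3] depth [146.11632982] u 124.9 z 149.2 th 0.697 latch 16.6 in hand u -10.7 z 20.2
```

```bash
for i in 1; do python3 -m crank '[[[-0.026,0,0.03,0],[-0.026,0,0.03,0],[0,0,0,0],[0,0,0,0]]]'|grep force; python3 st.py; done; python3 -m crank '[[[-0.026,0,0.03,0],[0,0,0,0],[0,0,0,0]]]'|grep force; python3 st.py;  python3 -m crank '[[[-0.026,0,0.03,0],[0,0,0,0],[0,0,0,0]]]'|grep force; python3 st.py; python3 loc.py
```

```text
force: [-3.0, -7.0, -4.9]
gripper_force: 66.0
th 0.743 latch 23.3  Frad -8.4 Ftan -0.6 Fx -5.4 clock 18.0 w 39.2 [492.2 122.2 187.5]
force: [-3.8, -6.3, -6.0]
gripper_force: 66.0
th 0.743 latch 22.4  Frad -8.0 Ftan -1.4 Fx -4.1 clock 18.4 w 38.8 [492.3 121.6 186.8]
force: [-3.9, -7.3, -4.6]
gripper_force: 66.1
th 0.744 latch 21.4  Frad -9.0 Ftan -2.1 Fx -4.1 clock 18.7 w 39.1 [492.4 121.  186.1]
wrist [279.83894318 252.19688744] [ 208  248   90   65 5526] side [193.1981982  238.77477477] [233 189  13  10 111]
G [494.1 111.5 208. ] res [-0.4  1. ] depth [144.13136126] u 123.6 z 148.0 th 0.696 latch 14.8 in hand u -9.6 z 21.9
```

```bash
for i in 1; do python3 -m crank '[[[-0.026,0,0.03,0],[0,0,0,0],[0,0,0,0]]]'|grep force; python3 st.py; done; python3 -m crank '[[[-0.026,0,0.03,0],[0,0,0,0],[0,0,0,0]]]'|grep force; python3 st.py;  python3 -m crank '[[[-0.026,0,0.03,0],[0,0,0,0],[0,0,0,0]]]'|grep force; python3 st.py; python3 loc.py
```

```text
force: [-3.4, -6.8, -4.0]
gripper_force: 66.1
th 0.744 latch 20.5  Frad -9.5 Ftan -1.6 Fx -4.5 clock 19.1 w 38.9 [492.5 120.4 185.4]
force: [-4.0, -8.0, -4.6]
gripper_force: 66.1
th 0.744 latch 19.5  Frad -8.5 Ftan -1.8 Fx -4.2 clock 19.5 w 39.1 [492.6 119.8 184.6]
force: [-4.8, -6.6, -4.7]
gripper_force: 66.1
th 0.745 latch 18.6  Frad -8.7 Ftan -2.2 Fx -5.6 clock 19.9 w 38.8 [492.7 119.2 183.9]
wrist [279.84181917 252.22123573] [ 208  248   90   65 5519] side [193.79464286 239.125     ] [233 189  13  11 112]
G [494.6 108.5 203.9] res [-0.4  1. ] depth [146.38825224] u 120.6 z 143.9 th 0.697 latch 9.7 in hand u -10.9 z 20.0
```

Pin is below the rim (latch ≈ 10–11 mm) at ≈0.70: the white notch. Easing on.

```bash
for i in 1; do python3 -m crank '[[[-0.026,0,0.03,0],[-0.026,0,0.03,0],[-0.026,0,0.03,0],[0,0,0,0],[0,0,0,0]]]'|grep force; python3 st.py; done; python3 -m crank '[[[-0.026,0,0.03,0],[-0.026,0,0.03,0],[0,0,0,0],[0,0,0,0]]]'|grep force; python3 st.py;  python3 -m crank '[[[-0.026,0,0.03,0],[-0.026,0,0.03,0],[0,0,0,0],[0,0,0,0]]]'|grep force; python3 st.py; python3 loc.py
```

```text
force: [-3.8, -6.5, -4.2]
gripper_force: 66.2
th 0.745 latch 15.8  Frad -5.8 Ftan -1.2 Fx -5.4 clock 20.5 w 38.9 [493.  117.4 181.7]
force: [-4.3, -6.4, -3.1]
gripper_force: 66.2
th 0.746 latch 13.9  Frad -6.4 Ftan -1.9 Fx -3.8 clock 20.9 w 38.8 [493.2 116.2 180.2]
force: [-4.4, -7.8, -3.7]
gripper_force: 66.3
th 0.746 latch 12.0  Frad -5.6 Ftan -0.9 Fx -5.0 clock 21.3 w 38.9 [493.4 115.  178.8]
wrist [279.84087618 252.22320782] [ 208  248   90   65 5524] side [194.18348624 239.48623853] [234 189  12  11 109]
G [495.1 105.4 200.5] res [-0.4  1. ] depth [144.39191854] u 117.4 z 140.5 th 0.696 latch 5.1 in hand u -9.8 z 21.7
```

```bash
for i in 1; do python3 -m crank '[[[-0.026,0,0.03,0],[-0.026,0,0.03,0],[0,0,0,0],[0,0,0,0]]]'|grep force; python3 st.py; done; python3 -m crank '[[[-0.026,0,0.03,0],[-0.026,0,0.03,0],[0,0,0,0],[0,0,0,0]]]'|grep force; python3 st.py;  python3 -m crank '[[[-0.026,0,0.03,0],[0,0,0,0],[0,0,0,0]]]'|grep force; python3 st.py; python3 loc.py
```

```text
force: [-5.3, -6.8, -3.4]
gripper_force: 66.3
th 0.747 latch 10.1  Frad -5.1 Ftan -1.6 Fx -5.9 clock 21.9 w 39.1 [493.6 113.9 177.3]
force: [-6.8, -3.4, 3.9]
gripper_force: 67.4
th 0.751 latch 9.9  Frad 1.7 Ftan -3.8 Fx -7.1 clock 22.3 w 39.2 [493.6 114.2 176.7]
force: [-7.0, -0.9, 4.4]
gripper_force: 67.7
th 0.754 latch 9.8  Frad 3.9 Ftan -4.1 Fx -8.2 clock 22.6 w 39.3 [493.6 114.7 176.2]
wrist [280.03193033 252.01324383] [ 208  248   90   65 5512] side [194.78947368 239.46491228] [234 190  12  11 114]
G [495.2 105.1 198.1] res [-0.4  1. ] depth [144.07473168] u 117.1 z 138.1 th 0.703 latch 3.1 in hand u -9.8 z 22.0
```

```bash
python3 -m crank '[[[-0.03,0,0.0,0],[-0.026,0,0.03,0],[0,0,0,0],[0,0,0,0]]]'|grep force; python3 st.py; python3 -m crank '[[[0.03,0,0.03,0],[0.03,0,0.03,0],[0,0,0,0],[0,0,0,0]]]'|grep force; python3 st.py; python3 -m crank '[[[-0.05,0,-0.03,0],[-0.03,0,0.0,0],[0,0,0,0],[0,0,0,0]]]'|grep force; python3 st.py; python3 loc.py
```

```text
force: [-9.8, 1.3, 8.8]
gripper_force: 68.3
th 0.756 latch 9.8  Frad 8.6 Ftan -3.1 Fx -9.6 clock 23.2 w 38.7 [493.6 114.9 175.9]
force: [-9.7, 2.3, 9.7]
gripper_force: 68.7
th 0.767 latch 9.8  Frad 8.2 Ftan -4.2 Fx -9.1 clock 23.6 w 39.3 [493.5 116.4 174.5]
force: [-11.2, 4.6, 8.2]
gripper_force: 68.2
th 0.762 latch 9.8  Frad 9.4 Ftan -1.7 Fx -10.0 clock 24.1 w 39.1 [493.6 115.7 175.2]
wrist [280.1240942  251.93568841] [ 208  248   90   66 5520] side [195.26548673 239.45132743] [234 190  12  12 113]
G [495.2 105.7 196.7] res [-0.4  0.9] depth [144.52055611] u 117.7 z 136.7 th 0.711 latch 2.4 in hand u -10.1 z 21.6
```

The radial position stays put under ±10 N and through the notch play, so the pin is at the bottom. Unload, open, rise.

```bash
python3 -m crank '[[[0.01,-0.04,-0.02,0],[0,0,0,0],[0,0,0,0]]]'|grep force; python3 st.py; python3 -m crank '[[[0,0,0,0],[0,0,0,0],[0,0,0,0],[0,0,0,0],[0,0,0,0],[0,0,0,0],[0,0,0,0],[0,0,0,0]]]' -1; python3 -m crank '[[[0,0,-0.4,0],[0,0,-0.8,0],[0,0,-0.8,0],[0,0,-0.8,0],[0,0,-0.8,0],[0,0,-0.8,0],[0,0,-0.8,0],[0,0,0,0],[0,0,0,0]]]'
python3 - <<'E'
from loc import *
d=ctrl.get_image("wrist");cv2.imwrite("pics/w3.png",d["img"][:,:,::-1])
ct=ctrl.get_image("top")["img"];pt,st=orange(ct,(120,230,170,300));print("top",pt,st)
for c in("side","top"): print(c,[(r["position"],r["confidence"]) for r in ctrl.place_of(c,"grip")[:2]])
for th in(.55,.7): 
  for l in(0,5,14):
    P=np.r_[np.array([515.6,-10.2])+(178+l)*np.sin(th)*Y,60+(178+l)*np.cos(th)];print(th,l,proj("side",P).round(1),proj("top",P).round(1))
E
```

```text
force: [-7.5, 2.5, 4.6]
gripper_force: 67.8
th 0.759 latch 9.8  Frad 6.7 Ftan -0.5 Fx -6.3 clock 24.5 w 39.2 [493.5 115.4 175.5]
clock: 25.17
eef_pos: [493.7, 112.4, 173.4]
tool_rot: [3.141, -0.0, 1.732]
force: [-0.5, 0.6, -0.4]
width: 85.4
gripper_force: 0.0
clock: 25.92
eef_pos: [494.1, 112.7, 304.8]
tool_rot: [3.139, -0.0, 1.732]
force: [-0.7, 0.2, -0.0]
width: 85.4
gripper_force: 0.0
wrist [197.02820513 251.40897436] [ 229  180   47   35 1560] side [194.80689655 241.15172414] [235 189  14  13 145]
G [495.  104.1 195.8] res [ 0.1 -0.5] depth [263.35669314] u 116.1 z 135.8 th 0.707 latch 0.7 in hand u -8.3 z -107.2
top [180. 239.] [239 180   1   1   1]
side [([195.1, 243.5], 0.49)]
top [([220.5, 383.3], 0.24)]
0.55 0 [186.2 242.4] [190.5 230.8]
0.55 5 [185.5 242.1] [190.4 229.8]
0.55 14 [184.1 241.6] [190.3 227.9]
0.7 0 [194.4 240.3] [192.9 223.8]
0.7 5 [193.9 239.9] [192.9 222.6]
0.7 14 [193.  239.3] [192.9 220.4]
```

View pics/w3.png

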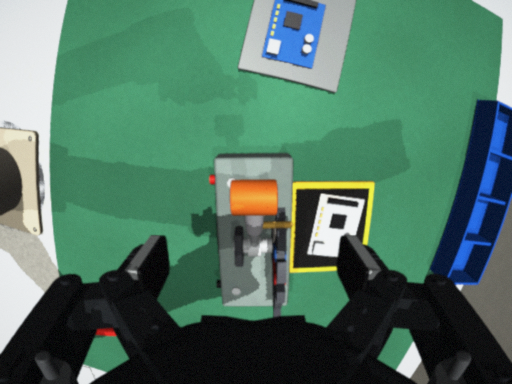

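The grip (197,251) is free, the lever is at about 0.70 rad with the latch under 1 mm, the white board is undisturbed, and the fingers are clear.

```bash
python3 -c "
from cell import ctrl
print(ctrl.finish_job())"
```

```text
the job is handed in; nothing more can be done
None
```

The job is handed in: the white board was on the bed, and the lever is released in the white notch, measured at about 0.70 rad with the latch home (under 1 mm). On the way the pin dipped about 8 mm into the blue notch; I pulled it out again, and it never snapped back. The judge's verdict was not shown.

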